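Register the loaded jar tray in its corner holder and shut the catch

ROBOT

A 7-joint arm with a two-finger parallel gripper is mounted at the origin on the work surface. World frame = base frame: x ahead of the robot, y to its left, z up, the work surface at z = 0. Lengths are in m, angles in rad, forces in N, time in s.
With the tool pointing down it reaches from about 0.4 to 0.85 m from the base axis. Payload 4.5 kg.
Tool frame: the origin (TCP) lies between the finger pads; the fingertips stand 11 mm ahead of it and the grasp point (between the pads) lies 8 mm behind it (r.tip_reach is the distance from the TCP to the fingertips, in m); x points along the fingers, y is the direction in which the jaws open and shut, and the axes are right-handed (so a half turn about x gives the same grasp; the last joint's range is limited). The gripper opens to 88 mm and grips with 3 to 60 N. Pads are 18 mm wide; open, the fingers measure 123 mm over their backs; the gripper's body (75 mm by 187 mm) begins 45 mm behind the grasp point.
Start: joints at [-1.235, 0.689, -0.195, 1.565, 0.157, 0.902, -0.215], TCP at [0.186, 0.597, 0.25] pointing down, gripper open.
Joint ranges: [-3.01, 3.01], [-0.46, 2.08], [-1.47, 1.51], [0.13, 2.56], [-1, 4.14], [0.04, 2.09], [-2.66, 2.66]. Speed limits (rad/s): [2.57, 2.57, 3.14, 3.14, 3.14, 3.14, 3.14].

INTERFACE

Orientations are given as a unit quaternion [x, y, z, w].
In Python, from plant import r gives the robot as it stands.
- The arm moves only by the tool drive_tool, never from a script. Its argument "deltas" is a list of rows, each a list of 3 entries, a list of its own where there are three numbers: the turn, a rotation vector about the tool's x, y, z in degrees, then the shift along the tool's x, y, z in cm, then the finger opening in cm, from 0 to 8.81. A call has 1 to 12 rows; each row shifts and turns the commanded pose from where the row before left it, along the tool's axes as they then stand; what a row does not reach is not made up. A row lasts 1/12 s, in which the tool goes at most 41.7 mm and 7.16 degrees, less where a joint would pass 70% of its speed; a pose out of reach is approached as far as the arm can. A call is refused whole if a number of a shift passes 4.17 or a number of a turn 7.16, either way. A call with a gripper value outside its range is refused whole. The fingers move at their own pace and stop on an object; "force" is the grip in N (left out, the last holds). Time passes only in rows, so rows that do not move let the fingers close. It gives the time, the measured TCP pose, the force and the opening at its end, in the units of the state.
- r.get_state(): the state, without advancing time (a new reading comes with each control period).
- r.snapshot(name): name is "side" or "top" or "wrist"; returns a dict with "color" (480x640x3 uint8, red, green, blue), "fov_y" (degrees; the focal length in pixels is half the picture's height over the tangent of half this angle, whatever the lens; pixels are square), "cx", "cy" (the principal point, pixels), "extrinsics" (4x4, takes a point from world to camera coordinates); the wrist camera has in their place "tool_from_camera" (4x4, takes a point from camera to tool coordinates, whose origin is the TCP and whose axes are the tool frame's). Camera axes: x right, y up, looking along -z (the intrinsics and any distortion apply to the point x, -y, -z); pixel columns grow to the right and rows downward; lengths in m; the calibration is good to about 2 mm. A picture is of the moment at which its call begins: read the wrist's pose just before it. There is no depth.
- r.finish_job(): hands the job in, once; it reports no verdict.
The state is a dict: "clock": time; "q": joint angles; "qd": joint speeds; "joint_torque": joint torques, N m; "tool_pos": TCP position; "eef_rot": TCP orientation; "contact_force": force on the tool from outside, world axes, zero at the start; "moment": the same for the moment, N m; "opening": opening from 0.0 (shut) to 1.0 (fully open).
Only numpy, scipy, OpenCV 4.12 (cv2) and the standard library are available. Lean on these libraries where they do the work, as an engineer would, in place of code of your own. Each camera call takes 0.05 s, during which the arm holds its last target. There are 200 camera calls.

TASK

Slide the wooden tray with the glass jar on it along the counter into its holder, until one long side lies flush against the long rail and its leading end is fully home in the slot against the end stop. Only when it is home, swing the steel catch all the way shut across the tray's other end. Keep the tray on the counter and the jar standing on it, and leave the mug, salt pot, pepper mill and spatula where they are.

Things in the scene. Friction and masses are not known exactly. Their poses are not given: they have to be found in the camera images.
- tray: Loose open-topped brown wooden tray, 110 mm (its x) by 180 mm (its y) by 40 mm high, walls and floor 6 mm thick, about 0.4 kg. Origin at the centre of its underside, z up. It starts on the counter beside the rail's open (+y) half, its +x long side roughly facing the rail.
- jar: Round glass jar with a steel cap, 68 mm diameter, 75 mm tall, about 0.28 kg, standing loose on the tray's floor. Origin at the centre of its underside, z up.
- holder: Fixed L-shaped wooden holder on the counter. Origin on the counter at the inside corner of its two stops, z up. Long rail: stop face is the plane x = 0, from y = 0 to 420 mm; rail 22 mm thick (towards +x), 18 mm high. The -x side and the +y end are open. With the tray home, the tray's origin is at x = -55, y = 90 mm, its axes parallel to the holder's.
- end_stop (a point): Middle of the foot of the holder's end stop face (the plane y = 0, from x = 0 to -150 mm). The stop is 22 mm thick (towards -y), 54 mm high. A lip along its top, 46 to 54 mm above the counter, overhangs the tray side by 14 mm: the tray's end slides under it as into a slot.
- catch (a joint): Angle of the flat steel catch bar that turns on the rail about a vertical pin: 0 = shut (bar points to the holder's -x, across the +y end of a home tray, 3 mm behind it; a stop), 1.57 = bar points to the holder's +y, lying above the rail, 1.95 = limit, swung back beyond the rail. A little friction keeps it where it is left. It cannot shut unless the tray is home.
- catch_pivot (a point): The catch's pin axis, at holder x = 11, y = 191 mm, 29 mm above the counter (mid-height of the bar). The bar is 16 mm wide and 14 mm thick (22 to 36 mm above the counter), and reaches 90 mm from the pin; the pin's head rises to 43 mm.
- catch_tip (a point): Middle of the free end of the catch bar, 90 mm from the pin; moves with the catch.
- mug: Bystander: black ceramic mug, 80 mm diameter, 85 mm tall, handle on its +y side. Origin at the centre of its underside.
- salt_pot: Bystander: round white ceramic salt pot with a knob, 76 mm diameter, 75 mm tall. Origin at the centre of its underside.
- pepper_mill: Bystander: dark wooden pepper mill, 56 mm diameter, 170 mm tall. Origin at the centre of its underside.
- spatula: Bystander: spatula lying flat along its x. Origin under its middle.
There are look-alikes about, which are no part of the job. There is more than one size of the tray; the job needs the largest.

How it is judged:
By the outcome, as a careful person would: the job done as asked, in the order asked, and still so for the second after the job is handed in, with the robot touching nothing.
It also fails if it takes over 72 s, if anything falls off the work surface, if the arm or the gripper's body presses on something with over 40 N, if the wrist force passes 120 N, or if a joint passes its speed limit or range.

## Working session

There is one attempt and no reset: what is moved stays moved. The work goes in short steps, Python scripts to look and compute and a tool call to move; the robot and the scene stay as the last step left them, time stands still between calls to the robot, and variables do not carry over. Pictures are saved under pics/ and viewed, about 8 in all and at most 12, crops included, and the job is handed in when it is done.

Besides the shell and the picture viewer there is one more tool, called after "Call:" by a JSON object that holds its "method" and its "body", one argument or row to a line. drive_tool: Moves the arm, as the interface text tells. Its arguments: {"type":"object","properties":{"deltas":{"type":"array","items":{"type":"array"}},"force":{"type":"number"}},"required":["deltas"]}

```bash
ls; mkdir -p pics; python3 - <<'E'
from plant import r
import cv2,numpy as np
s=r.get_state();print({k:np.round(v,3) for k,v in s.items()})
for n in("top","side"):
    p=r.snapshot(n);cv2.imwrite(f"pics/{n}0.png",p["color"][...,::-1])
    print(n,{k:np.round(v,4).tolist() for k,v in p.items() if k!="color"})
E
```

```text
pics
{'clock': np.float64(0.0), 'q': array([-1.235,  0.69 , -0.194,  1.566,  0.157,  0.902, -0.215]), 'qd': array([ 0.   ,  0.   , -0.   ,  0.001,  0.001, -0.001, -0.003]), 'joint_torque': array([ 1.0000e-03, -5.2757e+01, -1.2670e+00, -1.5343e+01, -5.3000e-02,
        7.0000e-03,  0.0000e+00]), 'tool_pos': array([0.186, 0.596, 0.249]), 'eef_rot': array([ 0.106,  0.699, -0.107,  0.699]), 'contact_force': array([-0.122, -0.323, -0.003]), 'moment': array([0.013, 0.007, 0.026]), 'opening': np.float64(0.996)}
top {'fov_y': 52.4027, 'cx': 319.1574, 'cy': 240.2864, 'extrinsics': [[-0.0066, -0.9999, 0.0088, 0.0208], [0.984, -0.005, 0.178, -0.5472], [-0.178, 0.0098, 0.984, -1.0013], [0.0, 0.0, 0.0, 1.0]]}
side {'fov_y': 54.9628, 'cx': 313.1411, 'cy': 243.8372, 'extrinsics': [[0.9626, -0.2708, 0.0098, -0.5491], [0.145, 0.5455, 0.8254, -0.1506], [-0.2288, -0.7931, 0.5644, -0.8306], [0.0, 0.0, 0.0, 1.0]]}
```

View pics/top0.png

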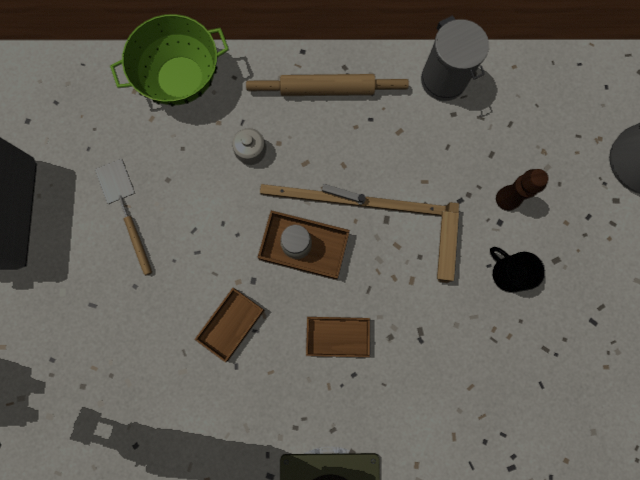

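View pics/side0.png

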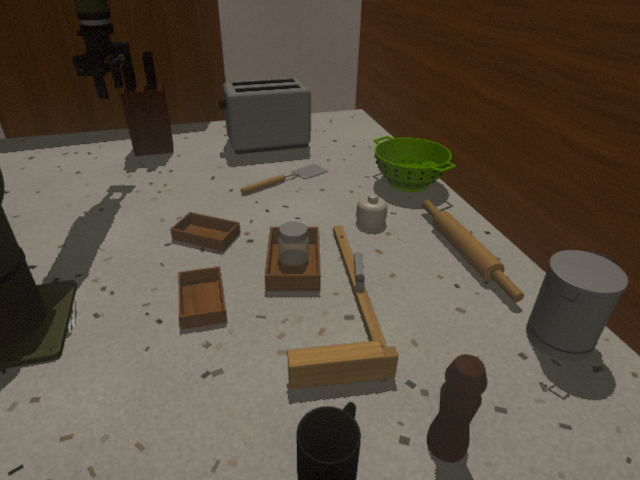

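The top view shows the largest tray (centre 305,245) with the jar at (295,240). The rail runs (262,190) to (455,210), the end stop is at (448,245), and the catch pin is at (363,200) with its tip at (323,188). The smaller trays at (230,325) and (338,337) are look-alikes. Next I'll zoom in for precise measurement.

```bash
cat > h.py <<'E'
import numpy as np,cv2
from plant import r
from scipy.spatial.transform import Rotation as R
def ray(p,uv):
    f=240/np.tan(np.radians(p["fov_y"]/2)); E=np.array(p["extrinsics"])
    d=np.array([(uv[0]-p["cx"])/f,-(uv[1]-p["cy"])/f,-1]); return -E[:3,:3].T@E[:3,3],E[:3,:3].T@d
def on(p,uv,z):
    c,d=ray(p,uv); return (c+d*(z-c[2])/d[2])
def pix(p,X):
    f=240/np.tan(np.radians(p["fov_y"]/2)); c=np.array(p["extrinsics"])@np.r_[X,1]
    return np.array([p["cx"]+f*c[0]/-c[2],p["cy"]-f*c[1]/-c[2]])
E
python3 - <<'E'
from h import *
im=cv2.imread("pics/top0.png")[175:295,250:470]
im=cv2.convertScaleAbs(im,alpha=1.7)
im=cv2.resize(im,None,fx=3.6,fy=3.6,interpolation=cv2.INTER_CUBIC)
for k in range(0,220,20): cv2.putText(im,str(250+k),(int(k*3.6),10),0,.35,(255,255,0)); cv2.line(im,(int(k*3.6),0),(int(k*3.6),5),(255,255,0))
for k in range(0,120,20): cv2.putText(im,str(175+k),(0,int(k*3.6)+4),0,.35,(255,255,0))
cv2.imwrite("pics/crop.png",im)
E
```

```text
(no output)
```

View pics/crop.png

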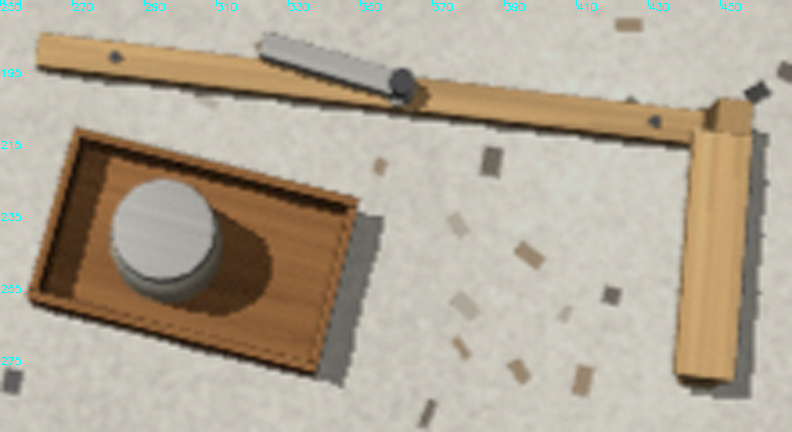

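```bash
python3 - <<'E'
from h import *
p=r.snapshot("top");F=lambda u,v:(250+u/3.6,175+v/3.6)
print("cam",ray(p,(0,0))[0].round(3))
def S(n,z,*uv):
    for q in uv: print(n,q,(on(p,F(*q),z)[:2]*1000).round(1))
S("tray",.04,(78,128),(357,200),(316,375),(32,298))
S("railback",.018,(40,33),(700,110))
S("railfront foot",.0,(37,68),(200,87),(405,111),(692,145))
S("railfront top",.018,(37,66),(200,83),(405,107),(692,140))
S("lip",.054,(695,133),(677,375)); S("stopback",.054,(750,130),(735,380))
S("pin",.043,(403,79)); S("tipTop",.036,(268,33),(262,48)); S("jar",.075,(164,230))
S("screws",.018,(116,57),(655,121))
E
```

```text
cam [0.36  0.028 1.082]
tray (78, 128) [615.8 121.3]
tray (357, 200) [570.2 -48.1]
tray (316, 375) [464.1 -21.9]
tray (32, 298) [511.3 147.7]
railback (40, 33) [682.6 147.7]
railback (700, 110) [ 631.  -265.5]
railfront foot (37, 68) [665.  151.3]
railfront foot (200, 87) [652.   47.6]
railfront foot (405, 111) [635.7 -82.6]
railfront foot (692, 145) [ 612.7 -264.1]
railfront top (37, 66) [661.2 149.3]
railfront top (200, 83) [649.8  47.2]
railfront top (405, 107) [633.7 -80.8]
railfront top (692, 140) [ 611.8 -259.5]
lip (695, 133) [ 607.6 -251.8]
lip (677, 375) [ 461.5 -233.6]
stopback (750, 130) [ 609.3 -285.1]
stopback (735, 380) [ 458.3 -267.6]
pin (403, 79) [645.  -77.4]
tipTop (268, 33) [676.6   4.8]
tipTop (262, 48) [667.    8.6]
jar (164, 230) [545.8  67.3]
screws (116, 57) [666.8  99.9]
screws (655, 121) [ 624.  -236.9]
```

```bash
cat >> h.py <<'E'
def plan(X,yaw,s=None):
    """tool x down, tool y (jaws) at world heading yaw deg; prints rotvec in tool axes, then shift in cm along turned axes"""
    s=s or r.get_state(); A=R.from_quat(s["eef_rot"]); y=np.radians(yaw)
    best=None
    for k in (0,np.pi):
        jy=np.array([np.cos(y+k),np.sin(y+k),0]); x=np.array([0,0,-1.]); B=R.from_matrix(np.c_[x,jy,np.cross(x,jy)])
        t=(A.inv()*B).as_rotvec(degrees=True)
        if best is None or np.linalg.norm(t)<np.linalg.norm(best[0]): best=(t,B)
    t,B=best; d=np.array(X)-s["tool_pos"]
    print("t",round(float(s["clock"]),2),"pos",s["tool_pos"].round(4),"F",s["contact_force"].round(1),"M",s["moment"].round(2),"open",round(float(s["opening"]),3),"q7",s["q"][6].round(2))
    print("turn deg",t.round(2),"then shift cm",(100*B.inv().apply(d)).round(2))
O=np.array([.611,-.266]); TH=np.radians(-7.18); HX=np.array([np.cos(TH),np.sin(TH)]); HY=np.array([-HX[1],HX[0]])
def W(x,y): return O+HX*x/1000+HY*y/1000
E
python3 -c "
from h import *
A=R.from_quat(r.get_state()['eef_rot']).as_matrix();print(A.round(3))
plan([.476,.0124,.15],-15.3)"
```

```text
[[-0.     0.297  0.955]
 [-0.001  0.955 -0.297]
 [-1.    -0.001  0.   ]]
t 0.15 pos [0.1857 0.5963 0.2491] F [-0.1 -0.4 -0.7] M [-0.02 -0.    0.02] open 1.0 q7 -0.22
turn deg [8.801e+01 7.000e-02 6.000e-02] then shift cm [ 9.91 43.41 48.66]
```

Call:
{"method": "drive_tool", "body": {
  "deltas": [
    [[7, 0, 0], [0, 0, 0], 4],
    [[7, 0, 0], [0, 0, 0], 4],
    [[7, 0, 0], [0, 0, 0], 4],
    [[7, 0, 0], [0, 0, 0], 4],
    [[7, 0, 0], [0, 0, 0], 4],
    [[7, 0, 0], [0, 0, 0], 4],
    [[7, 0, 0], [0, 0, 0], 4],
    [[7, 0, 0], [0, 0, 0], 4],
    [[7, 0, 0], [0, 0, 0], 4],
    [[7, 0, 0], [0, 0, 0], 4],
    [[7, 0, 0], [0, 0, 0], 4],
    [[7, 0, 0], [0, 0, 0], 4]
  ]
}}

```text
clock: 1.15
tool_pos: [0.1855, 0.5966, 0.2494]
eef_rot: [-0.548, -0.447, 0.548, -0.447]
contact_force: [0.6, -0.8, -0.1]
opening: 0.454
```

Call:
{"method": "drive_tool", "body": {
  "deltas": [
    [[4, 0, 0], [0, 0, 0], 4],
    [[0, 0, 0], [0, 2.4, 2.7], 4],
    [[0, 0, 0], [0, 2.4, 2.7], 4],
    [[0, 0, 0], [0, 2.4, 2.7], 4],
    [[0, 0, 0], [0, 2.4, 2.7], 4],
    [[0, 0, 0], [0, 2.4, 2.7], 4],
    [[0, 0, 0], [0, 2.4, 2.7], 4],
    [[0, 0, 0], [0, 2.4, 2.7], 4],
    [[0, 0, 0], [0, 2.4, 2.7], 4],
    [[0, 0, 0], [0, 2.4, 2.7], 4],
    [[0, 0, 0], [0, 2.4, 2.7], 4],
    [[0, 0, 0], [0, 2.4, 2.7], 4]
  ]
}}

```text
clock: 2.15
tool_pos: [0.3624, 0.2391, 0.2497]
eef_rot: [0.562, 0.429, -0.562, 0.429]
contact_force: [0.5, 1.1, 0.1]
opening: 0.457
```

```bash
python3 -c "
from h import *
plan([.476,.0124,.15],-15.3)"
```

```text
t 2.15 pos [0.3624 0.2391 0.2497] F [0.5 1.1 0.1] M [-0.11  0.08 -0.01] open 0.457 q7 -0.78
turn deg [ 0.04 -0.01  0.  ] then shift cm [ 9.97 16.94 18.87]
```

Call:
{"method": "drive_tool", "body": {
  "deltas": [
    [[0, 0, 0], [0, 2.4, 2.7], 4],
    [[0, 0, 0], [0, 2.4, 2.7], 4],
    [[0, 0, 0], [0, 2.4, 2.7], 4],
    [[0, 0, 0], [0, 2.4, 2.7], 4],
    [[0, 0, 0], [0, 2.4, 2.7], 4],
    [[0, 0, 0], [0, 2.4, 2.7], 4],
    [[0, 0, 0], [1.9, 1.3, 1.3], 4],
    [[0, 0, 0], [2, 0, 0], 4],
    [[0, 0, 0], [2, 0, 0], 4],
    [[0, 0, 0], [2, 0, 0], 4],
    [[0, 0, 0], [2, 0, 0], 4],
    [[0, 0, 0], [0, 0, 0], 4]
  ]
}}

```text
clock: 3.15
tool_pos: [0.4655, 0.0304, 0.148]
eef_rot: [-0.56, -0.43, 0.564, -0.428]
contact_force: [-0.1, 0.4, 0.1]
opening: 0.448
```

```bash
python3 - <<'E'
from h import *
plan([.476,.0124,.033],-15.3)
s=r.get_state();p=r.snapshot("wrist");cv2.imwrite("pics/w1.png",p["color"][...,::-1])
print({k:np.round(v,4).tolist() for k,v in p.items() if k!="color"})
E
```

```text
t 3.15 pos [0.4655 0.0304 0.148 ] F [-0.1  0.4  0.1] M [-0.05  0.05 -0.02] open 0.448 q7 -0.27
turn deg [0.02 0.11 0.32] then shift cm [11.5   1.48  1.46]
{'fov_y': 59.1336, 'cx': 322.854, 'cy': 237.7994, 'tool_from_camera': [[0.0003, 0.2918, -0.9565, -0.1356], [1.0, 0.0006, 0.0005, 0.0001], [0.0007, -0.9565, -0.2918, -0.0756], [0.0, 0.0, 0.0, 1.0]]}
```

View pics/w1.png

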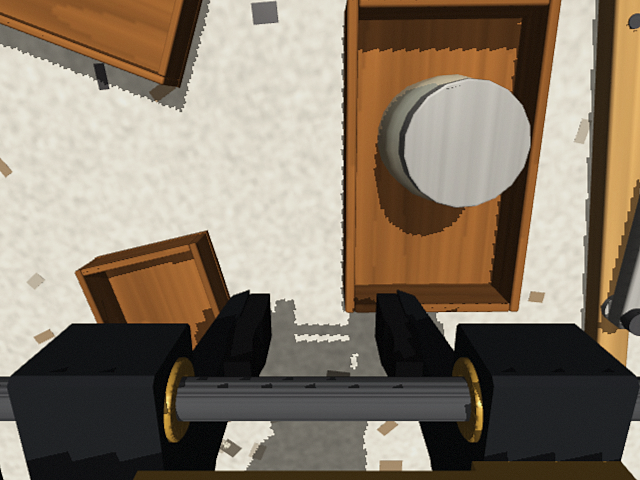

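```bash
cat >> h.py <<'E'
def won(p,s,uv,z):
    f=240/np.tan(np.radians(p["fov_y"]/2)); T=np.array(p["tool_from_camera"])
    d=np.array([(uv[0]-p["cx"])/f,-(uv[1]-p["cy"])/f,-1]); A=R.from_quat(s["eef_rot"])
    c=A.apply(T[:3,3])+s["tool_pos"]; d=A.apply(T[:3,:3]@d); return c+d*(z-c[2])/d[2]
E
python3 - <<'E'
from h import *
s=r.get_state();p=r.snapshot("wrist")
for n,uv,z in[("-x-y corner",(345,309),.04),("+x-y",(519,309),.04),("-x wall",(347,8),.04),("+x wall",(560,8),.04),("jar",(465,143),.081)]:print(n,(won(p,s,uv,z)*1000).round(1))
E
```

```text
-x-y corner [467.  -18.4  40. ]
+x-y [574.  -47.5  40. ]
-x wall [511.  148.2  40. ]
+x wall [617.4 118.9  40. ]
jar [546.4  70.7  81. ]
```

```bash
python3 -c "
from h import *
plan([.4757,.0056,.029],-15.1)"
```

```text
t 3.25 pos [0.467  0.0304 0.1505] F [-0.2 -0.3  0.6] M [-0.04  0.1   0.05] open 0.449 q7 -0.27
turn deg [-0.19  0.03  0.09] then shift cm [12.15  1.48  2.17]
```

Call:
{"method": "drive_tool", "body": {
  "deltas": [
    [[0, 0, 0], [0, 0.75, 1.1], 4],
    [[0, 0, 0], [0, 0.75, 1.1], 4],
    [[0, 0, 0], [2, 0, 0], 4],
    [[0, 0, 0], [2, 0, 0], 4],
    [[0, 0, 0], [2, 0, 0], 4],
    [[0, 0, 0], [2, 0, 0], 4],
    [[0, 0, 0], [1.5, 0, 0], 4],
    [[0, 0, 0], [1.3, 0, 0], 4],
    [[0, 0, 0], [1.0, 0, 0], 4],
    [[0, 0, 0], [0.3, 0, 0], 4],
    [[0, 0, 0], [0, 0, 0], 4],
    [[0, 0, 0], [0, 0, 0], 4]
  ]
}}

```text
clock: 4.25
tool_pos: [0.4766, 0.0053, 0.0304]
eef_rot: [0.562, 0.429, -0.562, 0.429]
contact_force: [-0.2, 0.5, -0.4]
opening: 0.453
```

```bash
python3 - <<'E'
from h import *
plan([.4757,.0056,.029],-15.1)
p=r.snapshot("wrist");cv2.imwrite("pics/w2.png",p["color"][...,::-1])
E
```

```text
t 4.25 pos [0.4766 0.0053 0.0304] F [-0.2  0.5 -0.4] M [-0.14  0.05 -0.04] open 0.453 q7 -0.22
turn deg [-0.19 -0.02 -0.06] then shift cm [ 0.14 -0.09 -0.  ]
```

View pics/w2.png

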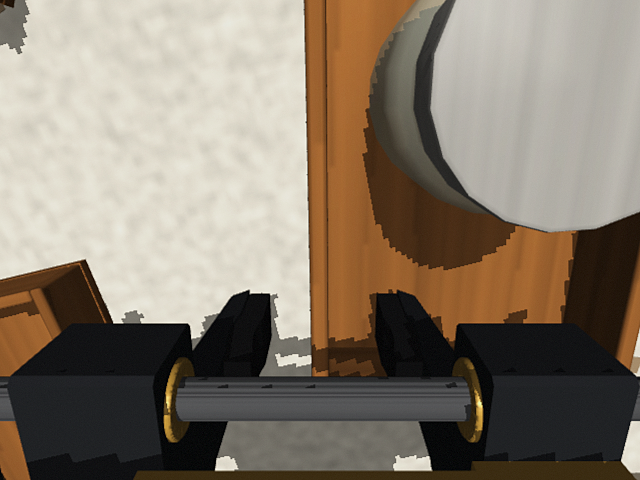

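Call:
{"method": "drive_tool", "body": {
  "deltas": [
    [[0, 0, 0], [0, 0, 0], 2],
    [[0, 0, 0], [0, 0, 0], 0],
    [[0, 0, 0], [0, 0, 0], 0],
    [[0, 0, 0], [0, 0, 0], 0],
    [[0, 0, 0], [0, 0, 0], 0],
    [[0, 0, 0], [0, 0, 0], 0]
  ],
  "force": 25
}}

```text
clock: 4.8
tool_pos: [0.4757, 0.0053, 0.0298]
eef_rot: [-0.562, -0.429, 0.562, -0.429]
contact_force: [-0.0, 0.5, 1.8]
opening: 0.066
```

```bash
python3 - <<'E'
from h import *
# grip point relative to tray: (-52,-60) in tray; approach waypoint: tray at holder (-62,150) aligned, then home
for tx,ty in((-75,250),(-58,150),(-55,90)):
    w=W(tx-52,ty-60); print(tx,ty); plan([*w,.0304],-7.18)
E
```

```text
-75 250
t 4.8 pos [0.4757 0.0053 0.0298] F [-0.   0.5  1.8] M [-0.06  0.2   0.2 ] open 0.066 q7 -0.22
turn deg [-8.08  0.    0.04] then shift cm [-0.06  4.11  6.23]
-58 150
t 4.8 pos [0.4757 0.0053 0.0298] F [-0.   0.5  1.8] M [-0.06  0.2   0.2 ] open 0.066 q7 -0.22
turn deg [-8.08  0.    0.04] then shift cm [-0.06  5.81 16.23]
-55 90
t 4.8 pos [0.4757 0.0053 0.0298] F [-0.   0.5  1.8] M [-0.06  0.2   0.2 ] open 0.066 q7 -0.22
turn deg [-8.08  0.    0.04] then shift cm [-0.06  6.11 22.23]
```

Call:
{"method": "drive_tool", "body": {
  "deltas": [
    [[0, 0, 0], [0, 0.1, 0.1], 0],
    [[-0.4, 0, 0], [0, 0.2, 0.3], 0],
    [[-0.8, 0, 0], [0, 0.3, 0.5], 0],
    [[-0.8, 0, 0], [0, 0.4, 0.6], 0],
    [[-0.8, 0, 0], [0, 0.4, 0.6], 0],
    [[-0.8, 0, 0], [0, 0.4, 0.6], 0],
    [[-0.8, 0, 0], [0, 0.4, 0.6], 0],
    [[-0.8, 0, 0], [0, 0.4, 0.6], 0],
    [[-0.8, 0, 0], [0, 0.4, 0.6], 0],
    [[-0.8, 0, 0], [0, 0.4, 0.6], 0],
    [[-0.8, 0, 0], [0, 0.4, 0.6], 0],
    [[-0.5, 0, 0], [0, 0.2, 0.6], 0]
  ]
}}

```text
clock: 5.8
tool_pos: [0.5021, -0.0609, 0.0298]
eef_rot: [0.529, 0.471, -0.528, 0.468]
contact_force: [-0.8, 7.9, 6.3]
opening: 0.071
```

```bash
python3 - <<'E'
from h import *
for tx,ty in((-60,130),(-55,90)):
    w=W(tx-52,ty-60); print(tx,ty); plan([*w,.0304],-7.18)
s=r.get_state();p=r.snapshot("top");im=p["color"][175:295,250:470,::-1]
im=cv2.resize(cv2.convertScaleAbs(im,alpha=1.7),None,fx=3.6,fy=3.6,interpolation=cv2.INTER_CUBIC);cv2.imwrite("pics/crop2.png",im)
E
```

```text
-60 130
t 5.8 pos [ 0.5021 -0.0609  0.0298] F [-0.8  7.9  6.3] M [1.47 0.39 0.43] open 0.071 q7 -0.06
turn deg [ 0.37 -0.25  0.13] then shift cm [-0.06  2.17 11.99]
-55 90
t 5.8 pos [ 0.5021 -0.0609  0.0298] F [-0.8  7.9  6.3] M [1.47 0.39 0.43] open 0.071 q7 -0.06
turn deg [ 0.37 -0.25  0.13] then shift cm [-0.06  2.67 15.99]
```

View pics/crop2.png

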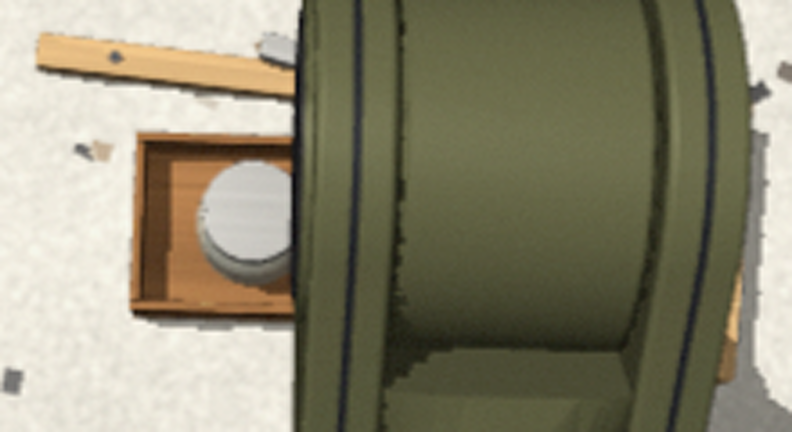

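```bash
python3 - <<'E'
from h import *
p=r.snapshot("top");F=lambda u,v:(250+u/3.6,175+v/3.6)
q=[on(p,F(*c),.04)[:2] for c in((140,132),(290,140),(132,313))]
for c in q: print((c*1000).round(1), "holder",1000*(c-O)@HX,1000*(c-O)@HY)
d=q[0]-q[2];print(np.degrees(np.arctan2(d[1],d[0])));d=q[0]-q[1];print(np.degrees(np.arctan2(-d[0],d[1])))
E
```

```text
[613.1  83.5] holder -41.59571412172801 346.985865252652
[607.7  -7.9] holder -35.551098451614074 255.62610452947055
[501.9  87.8] holder -152.4624566523531 337.3474911176735
-2.2113939415782045
-3.3946690076465265
```

Call:
{"method": "drive_tool", "body": {
  "deltas": [
    [[0, 0, 0], [-0.1, 0, 0], 0],
    [[0, 0, 0], [0, 0, 0], 0],
    [[1, 0, 0], [0, 0, 0], 0],
    [[1, 0, 0], [0, 0, 0], 0],
    [[1, 0, 0], [0, 0, 0], 0],
    [[1, 0, 0], [0, 0, 0], 0],
    [[1, 0, 0], [0, 0, 0], 0],
    [[0, 0, 0], [0, 0, 0], 0],
    [[0, 0, 0], [0, 0, 0], 0]
  ],
  "force": 55
}}

```text
clock: 6.65
tool_pos: [0.5027, -0.0648, 0.0307]
eef_rot: [-0.55, -0.444, 0.551, -0.444]
contact_force: [-1.3, 2.0, -4.3]
opening: 0.064
```

```bash
cat >> h.py <<'E'
def trayline(name=None):
    """visible top rim +x long edge and +y end edge from top view: brown mask -> contour, print hull corners in holder frame at z=.04"""
    p=r.snapshot("top");im=p["color"]
    if name: cv2.imwrite(name,cv2.resize(cv2.convertScaleAbs(im[160:300,230:480,::-1],alpha=1.7),None,fx=3.2,fy=3.2,interpolation=cv2.INTER_CUBIC))
    return p
E
python3 - <<'E'
from h import *
plan([*W(-107,90),.0304],-7.18)
p=trayline()
im=cv2.GaussianBlur(p["color"],(0,0),.6).astype(int);sat=im[...,0]-im[...,2]
# +x rim edge: for columns, first brown (dark, saturated) row below counter gap
def hol(uv):
    c=on(p,uv,.04)[:2];return 1000*np.array([(c-O)@HX,(c-O)@HY])
P=[]
for u in range(292,330,3):
    col=im[195:240,u]; print(u,[int(i) for i in sat[200:222,u]])
E
```

```text
t 6.65 pos [ 0.5027 -0.0648  0.0307] F [-1.3  2.  -4.3] M [0.06 0.42 0.24] open 0.064 q7 -0.11
turn deg [-5.05  0.02 -0.01] then shift cm [0.03 2.56 9.6 ]
292 [9, 10, 9, 9, 9, 10, 9, 9, 9, 9, 9, 9, 9, 8, 9, 9, 9, 10, 9, 9, 9, 8]
295 [9, 10, 9, 9, 8, 8, 9, 8, 8, 10, 11, 11, 10, 12, 15, 20, 21, 25, 30, 36, 44, 50]
298 [11, 17, 21, 22, 30, 37, 45, 50, 52, 52, 52, 50, 49, 48, 46, 44, 39, 32, 27, 28, 28, 28]
301 [13, 27, 50, 48, 28, 23, 24, 24, 26, 26, 28, 29, 32, 33, 33, 34, 33, 33, 34, 34, 35, 35]
304 [12, 19, 41, 50, 39, 24, 21, 23, 29, 31, 32, 32, 32, 34, 35, 34, 33, 34, 35, 36, 36, 36]
307 [13, 12, 25, 49, 48, 27, 21, 20, 25, 34, 43, 44, 45, 50, 57, 59, 58, 56, 58, 61, 61, 61]
310 [15, 9, 15, 35, 50, 45, 24, 21, 25, 39, 56, 59, 58, 59, 61, 61, 61, 59, 59, 60, 61, 60]
313 [19, 11, 10, 20, 47, 49, 30, 21, 21, 27, 43, 56, 59, 58, 59, 61, 61, 60, 57, 58, 54, 43]
316 [23, 13, 8, 14, 31, 50, 47, 24, 19, 23, 38, 56, 59, 58, 58, 59, 55, 41, 23, 11, 7, 6]
319 [27, 15, 9, 10, 19, 44, 50, 36, 21, 19, 27, 42, 55, 57, 51, 38, 19, 8, 6, 6, 5, 6]
322 [37, 21, 12, 11, 12, 25, 48, 47, 26, 20, 23, 38, 54, 48, 24, 8, 6, 5, 6, 6, 6, 6]
325 [46, 24, 12, 9, 10, 17, 38, 49, 41, 23, 20, 26, 37, 33, 11, 5, 6, 5, 5, 5, 5, 5]
328 [49, 30, 16, 10, 9, 11, 21, 47, 46, 26, 18, 19, 21, 16, 7, 6, 5, 5, 4, 4, 4, 5]
```

```bash
cat >> h.py <<'E'
def edge(u0,u1,vlo=188,vhi=235,thr=30):
    """+x outer rim edge in the top view, columns u0..u1: search up from inside along each column"""
    p=r.snapshot("top");im=cv2.GaussianBlur(p["color"],(0,0),.6).astype(int);s=im[...,0]-im[...,2];P=[]
    for u in range(u0,u1):
        k=[v for v in range(vlo,vhi) if s[v,u]<15 and s[v+1:v+5,u].max()>40]
        if not k: continue
        v=k[-1] if False else k[0]
        while s[v,u]<thr: v+=1
        P.append(on(p,(u,v-(s[v,u]-thr)/(s[v,u]-s[v-1,u])),.04)[:2])
    H=np.array([[(c-O)@HX,(c-O)@HY] for c in P])*1000
    k=np.polyfit(H[:,1],H[:,0],1);res=H[:,0]-np.polyval(k,H[:,1])
    ok=abs(res)<2;k=np.polyfit(H[ok,1],H[ok,0],1)
    print("edge n",ok.sum(),"/",len(P),"x at y0,y1",[(float(y.round(0)),float(np.polyval(k,y).round(1))) for y in (H[:,1].min(),H[:,1].max())],"yaw rel holder deg",-np.degrees(np.arctan(k[0])).round(2))
E
python3 - <<'E'
from h import *
edge(302,330,201-3)
E
```

```text
edge n 27 / 27 x at y0,y1 [(263.0, -19.2), (321.0, -14.6)] yaw rel holder deg -4.59
```

Call:
{"method": "drive_tool", "body": {
  "deltas": [
    [[-0.6, 0, 0], [0, 0, 0.1], 0],
    [[-0.8, 0, 0], [0, 0, 0.3], 0],
    [[-0.8, 0, 0], [0, 0, 0.5], 0],
    [[-0.8, 0, 0], [0, 0, 0.6], 0],
    [[-0.8, 0, 0], [0, 0, 0.7], 0],
    [[-0.8, 0, 0], [0, 0, 0.7], 0],
    [[0, 0, 0], [0, 0, 0.5], 0],
    [[0, 0, 0], [0, 0, 0.3], 0],
    [[0, 0, 0], [0, 0, 0.1], 0],
    [[0, 0, 0], [0, 0, 0], 0]
  ]
}}

```text
clock: 7.58
tool_pos: [0.4958, -0.1026, 0.0307]
eef_rot: [-0.532, -0.466, 0.533, -0.465]
contact_force: [-2.3, -0.1, -4.1]
opening: 0.062
```

```bash
python3 - <<'E'
from h import *
plan([*W(-107,30),.0304],-7.18)
p=trayline("pics/c3.png")
E
```

```text
t 7.58 pos [ 0.4958 -0.1026  0.0307] F [-2.3 -0.1 -4.1] M [-0.24  0.46  0.06] open 0.062 q7 -0.03
turn deg [-0.46  0.02  0.07] then shift cm [ 0.03  2.78 11.77]
```

View pics/c3.png

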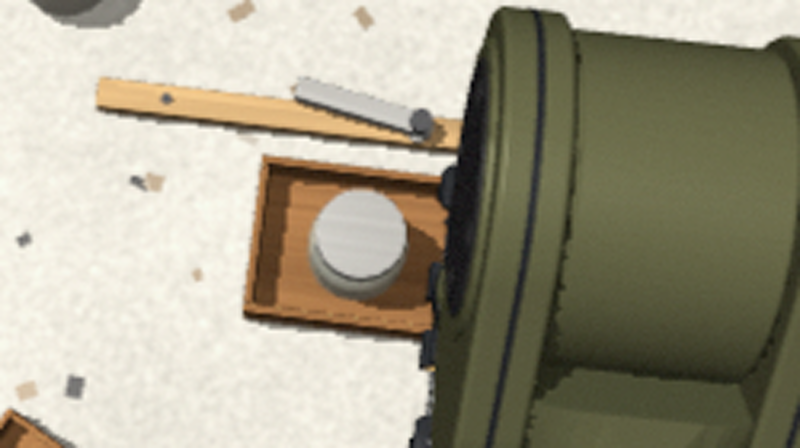

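```bash
python3 - <<'E'
from h import *
edge(315,365,200)
p=r.snapshot("top")
c=on(p,(312.5,208.4),.04)[:2];print((c-O)@HX*1000,(c-O)@HY*1000)
E
```

```text
edge n 23 / 50 x at y0,y1 [(183.0, -27.6), (291.0, -27.0)] yaw rel holder deg -0.33
-28.032105623331063 296.4476897838638
```

Call:
{"method": "drive_tool", "body": {
  "deltas": [
    [[-0.3, 0, 0], [0, 0.1, 0.2], 0],
    [[0, 0, 0], [0, 0.2, 0.5], 0],
    [[0, 0, 0], [0, 0.2, 0.8], 0],
    [[0, 0, 0], [0, 0.3, 1.0], 0],
    [[0, 0, 0], [0, 0.3, 1.1], 0],
    [[0, 0, 0], [0, 0.3, 1.1], 0],
    [[0, 0, 0], [0, 0.3, 1.1], 0],
    [[0, 0, 0], [0, 0.2, 1.1], 0],
    [[0, 0, 0], [0, 0.2, 1.1], 0],
    [[0, 0, 0], [0, 0.2, 0.9], 0],
    [[0, 0, 0], [0, 0.1, 0.6], 0],
    [[0, 0, 0], [0, 0, 0.3], 0]
  ]
}}

```text
clock: 8.73
tool_pos: [0.5079, -0.2038, 0.0307]
eef_rot: [-0.531, -0.466, 0.531, -0.467]
contact_force: [0.4, 0.8, -5.5]
opening: 0.063
```

```bash
python3 - <<'E'
from h import *
plan([*W(-107,30),.0304],-7.18)
p=trayline("pics/c4.png")
E
```

```text
t 8.73 pos [ 0.5079 -0.2038  0.0307] F [ 0.4  0.8 -5.5] M [0.18 0.22 0.14] open 0.063 q7 0.09
turn deg [-0.2   0.03 -0.03] then shift cm [0.03 0.31 1.88]
```

View pics/c4.png

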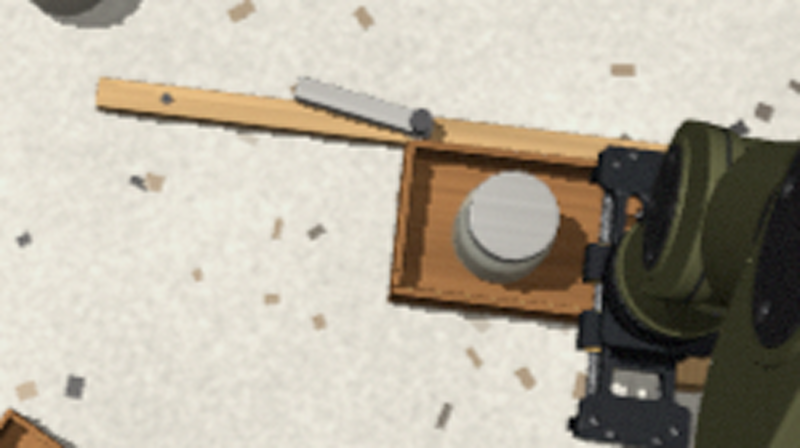

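Call:
{"method": "drive_tool", "body": {
  "deltas": [
    [[-0.2, 0, 0], [0, 0.1, 0.3], 0],
    [[0, 0, 0], [0, 0.1, 0.3], 0],
    [[0, 0, 0], [0, 0.1, 0.3], 0],
    [[0, 0, 0], [0, 0.1, 0.3], 0],
    [[0, 0, 0], [0, 0, 0.1], 0],
    [[0, 0, 0], [0, 0, 0], 0]
  ]
}}

```text
clock: 9.28
tool_pos: [0.5073, -0.212, 0.0301]
eef_rot: [-0.528, -0.472, 0.53, -0.466]
contact_force: [-5.6, 7.0, -0.6]
opening: 0.062
```

Call:
{"method": "drive_tool", "body": {
  "deltas": [
    [[0, 0, 0], [0, 0, 0.2], 0],
    [[0, 0, 0], [0, 0, 0.2], 0],
    [[0, 0, 0], [0, 0, 0.1], 0],
    [[0, 0, 0], [0, 0, 0.1], 0],
    [[0, 0, 0], [0, 0, 0], 0]
  ]
}}

```text
clock: 9.7
tool_pos: [0.5063, -0.217, 0.03]
eef_rot: [-0.528, -0.473, 0.529, -0.466]
contact_force: [-4.5, 8.7, -2.0]
opening: 0.063
```

```bash
python3 - <<'E'
from h import *
plan([*W(-107,30),.0304],-7.18)
p=r.snapshot("top");im=cv2.GaussianBlur(p["color"],(0,0),.6)
cv2.imwrite("pics/c5.png",cv2.resize(cv2.convertScaleAbs(p["color"][180:260,330:460,::-1],alpha=1.7),None,fx=6,fy=6,interpolation=cv2.INTER_CUBIC))
E
```

```text
t 9.7 pos [ 0.5063 -0.217   0.03  ] F [-4.5  8.7 -2. ] M [1.5  1.03 0.63] open 0.063 q7 0.12
turn deg [ 0.41 -0.3   0.48] then shift cm [-0.04  0.3   0.56]
```

View pics/c5.png

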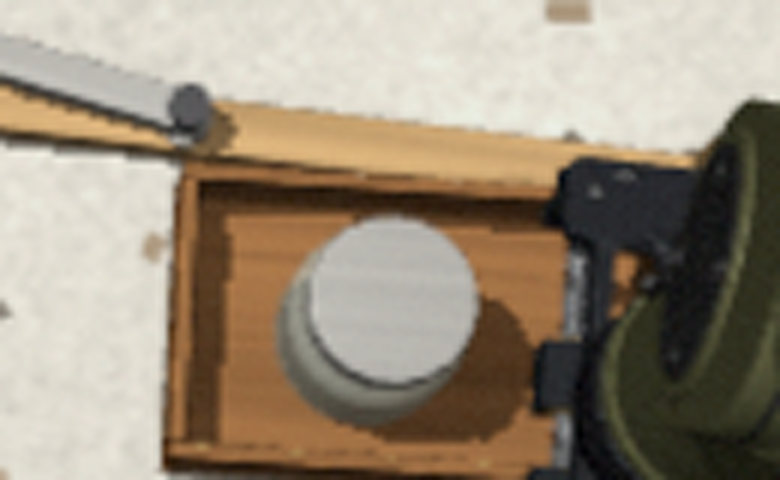

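```bash
cat >> h.py <<'E'
def rim(u0,u1):
    """+x rim edge: strongest downward fall of brightness/hue between rail (yellowish) and rim; and +y corner column"""
    p=r.snapshot("top");im=cv2.GaussianBlur(p["color"],(0,0),.6);hsv=cv2.cvtColor(im,cv2.COLOR_RGB2HSV_FULL).astype(int)
    return p,im.astype(int),hsv
E
python3 - <<'E'
from h import *
p,im,h=rim(0,0)
for u in (372,384,396,408,418): print(u,"G",im[203:220,u,1].tolist(),"R",im[203:220,u,0].tolist())
for v in (225,240,250): print(v,"R-B",(im[v,350:368,0]-im[v,350:368,2]).tolist())
for z,uv in((.04,(360.3,207)),(.04,(357.6,258))):
    c=on(p,uv,z)[:2];print("corner",((c-O)@HX*1000).round(1),((c-O)@HY*1000).round(1))
print("pred home corners px",pix(p,[*W(0,180),.04]),pix(p,[*W(-110,180),.04]),"rail front top",pix(p,[*W(0,100),.018]),pix(p,[*W(0,180),.018]))
E
```

```text
372 G [106, 105, 94, 64, 47, 58, 53, 30, 20, 20, 24, 34, 45, 61, 66, 68, 70] R [129, 129, 116, 81, 64, 83, 78, 45, 30, 30, 36, 50, 66, 89, 95, 98, 100]
384 G [100, 104, 105, 101, 82, 52, 58, 52, 25, 18, 21, 29, 45, 63, 64, 65, 71] R [123, 127, 129, 124, 103, 71, 84, 75, 37, 28, 31, 42, 66, 90, 92, 93, 94]
396 G [96, 98, 102, 104, 103, 89, 62, 59, 51, 23, 17, 23, 44, 78, 101, 105, 105] R [118, 121, 125, 127, 126, 112, 83, 85, 74, 35, 28, 34, 52, 83, 103, 106, 107]
408 G [99, 96, 97, 100, 102, 101, 89, 69, 59, 43, 22, 18, 22, 31, 45, 62, 65] R [121, 118, 119, 123, 126, 124, 112, 94, 84, 62, 34, 29, 34, 47, 66, 89, 92]
418 G [104, 100, 97, 97, 99, 99, 92, 79, 67, 54, 27, 18, 18, 22, 33, 45, 62] R [124, 123, 119, 119, 122, 122, 114, 101, 93, 79, 42, 29, 28, 35, 49, 67, 89]
225 R-B [10, 9, 9, 9, 9, 9, 10, 12, 20, 39, 51, 47, 35, 33, 32, 32, 32, 34]
240 R-B [9, 9, 9, 9, 9, 9, 9, 17, 39, 51, 48, 39, 31, 29, 29, 29, 33, 43]
250 R-B [9, 9, 9, 9, 9, 10, 13, 25, 41, 52, 46, 33, 31, 33, 32, 34, 43, 53]
corner -12.2 192.4
corner -125.6 186.5
pred home corners px [366.45882566 202.31995896] [361.31999824 251.24981106] rail front top [400.82470263 208.97941972] [365.43986494 204.80986566]
```

Call:
{"method": "drive_tool", "body": {
  "deltas": [
    [[0, 0, 0], [0, 0, 0], 3],
    [[0, 0, 0], [0, 0, 0], 3],
    [[0, 0, 0], [0, 0, 0], 3],
    [[0, 0, 0], [0, 0, 0], 3],
    [[0, 0, 0], [-1, 0, 0], 3],
    [[0, 0, 0], [-2, 0, 0], 3],
    [[0, 0, 0], [-3, 0, 0], 3],
    [[0, 0, 0], [-3, 0, 0], 0],
    [[0, 0, 0], [-1, 0, 0], 0],
    [[0, 0, 0], [0, 0, 0], 0]
  ],
  "force": 20
}}

```text
clock: 10.63
tool_pos: [0.5115, -0.2227, 0.134]
eef_rot: [0.531, 0.466, -0.529, 0.47]
contact_force: [0.3, 0.6, -0.7]
opening: 0.134
```

```bash
python3 - <<'E'
from h import *
plan([*W(-155,130),.035],-7.18)
E
```

```text
t 10.63 pos [ 0.5115 -0.2227  0.134 ] F [ 0.3  0.6 -0.7] M [-0.09  0.02 -0.03] open 0.134 q7 0.13
turn deg [ 0.05  0.1  -0.38] then shift cm [ 9.9  -5.09 -9.95]
```

Call:
{"method": "drive_tool", "body": {
  "deltas": [
    [[0, 0, -0.4], [0, -1.2, -2], 0],
    [[0, 0, 0], [0, -1.3, -2], 0],
    [[0, 0, 0], [0, -1.3, -2], 0],
    [[0, 0, 0], [0, -1.3, -2], 0],
    [[0, 0, 0], [0, 0, -2], 0],
    [[0, 0, 0], [2, 0, 0], 0],
    [[0, 0, 0], [3, 0, 0], 0],
    [[0, 0, 0], [2.5, 0, 0], 0],
    [[0, 0, 0], [1.7, 0, 0], 0],
    [[0, 0, 0], [0.7, 0, 0], 0],
    [[0, 0, 0], [0, 0, 0], 0]
  ]
}}

```text
clock: 11.55
tool_pos: [0.4692, -0.1157, 0.0303]
eef_rot: [-0.528, -0.471, 0.532, -0.465]
contact_force: [-0.3, 0.4, 1.0]
opening: 0.005
```

```bash
python3 - <<'E'
from h import *
plan([*W(-110-17.5,130),.035],-7.18)
p=trayline("pics/c6.png")
E
```

```text
t 11.55 pos [ 0.4692 -0.1157  0.0303] F [-0.3  0.4  1. ] M [-0.08 -0.03 -0.02] open 0.005 q7 -0.03
turn deg [ 0.09 -0.    0.59] then shift cm [-0.47  3.2   0.14]
```

View pics/c6.png

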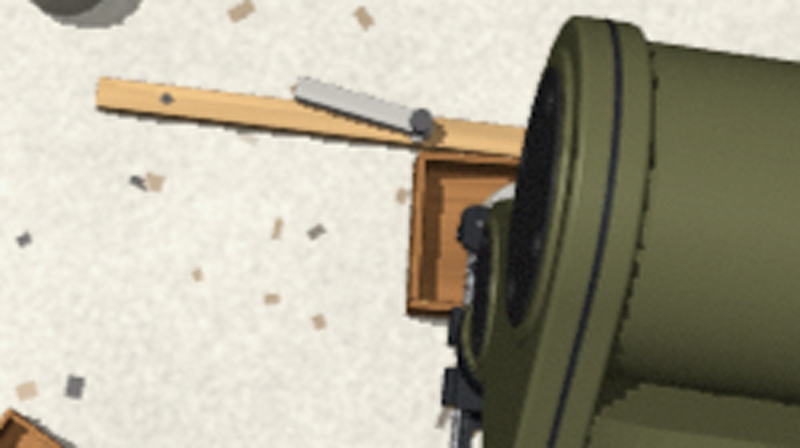

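Call:
{"method": "drive_tool", "body": {
  "deltas": [
    [[0, 0, 0.6], [-0.5, 0, 0], 0],
    [[0, 0, 0], [0, 0.3, 0], 0],
    [[0, 0, 0], [0, 0.5, 0], 0],
    [[0, 0, 0], [0, 0.5, 0], 0],
    [[0, 0, 0], [0, 0.4, 0], 0],
    [[0, 0, 0], [0, 0.4, 0], 0],
    [[0, 0, 0], [0, 0.3, 0], 0],
    [[0, 0, 0], [0, 0.3, 0], 0],
    [[0, 0, 0], [0, 0.2, 0], 0],
    [[0, 0, 0], [0, 0.2, 0], 0],
    [[0, 0, 0], [0, 0.1, 0], 0],
    [[0, 0, 0], [0, 0, 0], 0]
  ]
}}

```text
clock: 12.6
tool_pos: [0.4954, -0.119, 0.037]
eef_rot: [-0.527, -0.471, 0.532, -0.465]
contact_force: [-11.6, 2.6, 10.3]
opening: 0.002
```

```bash
python3 - <<'E'
from h import *
plan([*W(-110-17.5,130),.035],-7.18)
E
```

```text
t 12.6 pos [ 0.4954 -0.119   0.037 ] F [-11.6   2.6  10.3] M [0.41 2.14 0.08] open 0.002 q7 -0.02
turn deg [ 0.1  -0.    0.61] then shift cm [0.2  0.56 0.14]
```

Call:
{"method": "drive_tool", "body": {
  "deltas": [
    [[0, 0, 0], [0, 0, 0], 0],
    [[0, 0, 0], [0, 0, 0], 0]
  ]
}}

```text
clock: 12.77
tool_pos: [0.4954, -0.119, 0.037]
eef_rot: [-0.527, -0.471, 0.532, -0.465]
contact_force: [-11.1, 2.8, 10.7]
opening: 0.004
```

```bash
python3 - <<'E'
from h import *
plan([*W(-110-17.5,130),.035],-7.18)
p,im,h=rim(0,0)
for u in (362,366,370,374,378,382,386,390): print(u,"R",im[200:216,u,0].tolist(),"pred inner rim row",pix(p,[*W(-6,180-(u-366.5)*1.96),.04])[1].round(1))
for v in (225,240): print(v,"R-B",(im[v,350:370,0]-im[v,350:370,2]).tolist())
E
```

```text
t 12.77 pos [ 0.4954 -0.119   0.037 ] F [-11.1   2.8  10.7] M [0.39 2.11 0.13] open 0.004 q7 -0.02
turn deg [ 0.1 -0.   0.6] then shift cm [0.2  0.56 0.14]
362 R [47, 37, 45, 57, 68, 62, 59, 79, 91, 88, 81, 78, 77, 79, 80, 81] pred inner rim row 204.5
366 R [68, 71, 73, 75, 79, 77, 50, 62, 87, 77, 37, 30, 34, 43, 51, 53] pred inner rim row 204.9
370 R [122, 124, 129, 134, 133, 114, 70, 63, 87, 81, 44, 31, 33, 41, 54, 70] pred inner rim row 205.3
374 R [122, 126, 131, 135, 136, 127, 101, 71, 87, 84, 57, 35, 31, 37, 50, 68] pred inner rim row 205.7
378 R [122, 124, 128, 133, 135, 133, 115, 77, 80, 87, 69, 34, 26, 26, 27, 28] pred inner rim row 206.1
382 R [122, 123, 126, 131, 135, 135, 126, 100, 73, 86, 76, 36, 27, 26, 26, 28] pred inner rim row 206.6
386 R [122, 122, 124, 127, 126, 106, 71, 44, 33, 33, 37, 38, 39, 40, 40, 40] pred inner rim row 207.0
390 R [124, 124, 123, 124, 107, 53, 35, 33, 31, 30, 32, 32, 31, 31, 29, 30] pred inner rim row 207.4
225 R-B [10, 10, 10, 10, 9, 9, 10, 12, 21, 41, 54, 49, 37, 35, 35, 35, 35, 37, 48, 58]
240 R-B [9, 9, 9, 9, 9, 9, 10, 18, 40, 54, 51, 42, 32, 30, 30, 31, 35, 45, 52, 54]
```

Call:
{"method": "drive_tool", "body": {
  "deltas": [
    [[0, 0, 0], [0, -1, 0], 0],
    [[0, 0, 0.6], [-1, -1.5, 0], 0],
    [[0, 0, 0], [-1, -0.5, 0], 0],
    [[-7, 0, 0], [0, 0, 0], 0],
    [[-7, 0, 0], [0, 0, 0], 0],
    [[-7, 0, 0], [0, 0, 0], 0],
    [[-7, 0, 0], [0, 0, 0], 0],
    [[-7, 0, 0], [0, 0, 0], 0],
    [[-7, 0, 0], [0, 0, 0], 0],
    [[-7, 0, 0], [0, 0, 0], 0],
    [[-7, 0, 0], [0, 0, 0], 0],
    [[-7, 0, 0], [0, 0, 0], 0]
  ]
}}

```text
clock: 13.82
tool_pos: [0.4734, -0.1166, 0.0574]
eef_rot: [0.206, 0.671, -0.205, 0.682]
contact_force: [-0.3, -0.8, -0.1]
opening: 0.006
```

Call:
{"method": "drive_tool", "body": {
  "deltas": [
    [[-7, 0, 0], [0, 0, 0], 0],
    [[-7, 0, 0], [0, 0, 0], 0],
    [[-7, 0, 0], [0, 0, 0], 0],
    [[-6, 0, 0], [0, 0, 0], 0],
    [[0, 0, 0], [0, 0, 0], 0]
  ]
}}

```text
clock: 14.23
tool_pos: [0.4733, -0.1168, 0.0574]
eef_rot: [0.042, 0.7, -0.044, 0.711]
contact_force: [0.2, -0.1, -0.0]
opening: 0.006
```

```bash
python3 - <<'E'
from h import *
plan([*W(-110-10,135),.028],90-7.18)
E
```

```text
t 14.23 pos [ 0.4733 -0.1168  0.0574] F [ 0.2 -0.1 -0. ] M [0.04 0.06 0.01] open 0.006 q7 0.81
turn deg [0.21 0.89 0.04] then shift cm [2.94 0.42 3.53]
```

Call:
{"method": "drive_tool", "body": {
  "deltas": [
    [[0, 0.9, 0], [1, 0.5, 0], 0],
    [[0, 0, 0], [1.5, 0, 0], 0],
    [[0, 0, 0], [0.5, 0, 0.5], 0],
    [[0, 0, 0], [0, 0, 0.6], 0],
    [[0, 0, 0], [0, 0, 0.5], 0],
    [[0, 0, 0], [0, 0, 0.4], 0],
    [[0, 0, 0], [0, 0, 0.3], 0],
    [[0, 0, 0], [0, 0, 0.3], 0],
    [[0, 0, 0], [0, 0, 0.3], 0],
    [[0, 0, 0], [0, 0, 0.2], 0],
    [[0, 0, 0], [0, 0, 0.2], 0],
    [[0, 0, 0], [0, 0, 0], 0]
  ]
}}

```text
clock: 15.23
tool_pos: [0.4994, -0.1148, 0.0269]
eef_rot: [0.043, 0.711, -0.044, 0.701]
contact_force: [-11.6, 3.0, 10.6]
opening: 0.008
```

```bash
cat >> h.py <<'E'
def inner(us=range(366,384,2)):
    p,im,h=rim(0,0);out=[]
    for u in us:
        c=im[198:218,u,0]; k=[i for i in range(4,19) if c[i]>=57>c[i+1] and c[i-2:i+1].max()<100 and c[i+1:i+3].min()<45]
        if k: i=k[0]; q=on(p,(u,198+i+(c[i]-57)/(c[i]-c[i+1])),.04)[:2]; out.append([1000*(q-O)@HY,1000*(q-O)@HX])
    out=np.array(out)
    print("inner +x rim (home: x=-6): y,x",out.round(1).tolist())
    d=im[...,0]-im[...,2]
    for v in (212,225,240):
        c=d[v]; k=[u for u in range(345,385) if c[u]<25<=c[u+1] and c[u+1:u+4].max()>40]
        if k: u=k[0]; q=on(p,(u+(25-c[u])/(c[u+1]-c[u]),v),.04)[:2];print("+y end edge (home 180): x,y",(1000*(q-O)@HX).round(1),(1000*(q-O)@HY).round(1))
E
python3 - <<'E'
from h import *
plan([*W(-110-10,135),.028],90-7.18); inner()
E
```

```text
t 15.23 pos [ 0.4994 -0.1148  0.0269] F [-11.6   3.   10.6] M [0.67 2.17 0.17] open 0.008 q7 0.83
turn deg [ 0.15 -0.76  0.12] then shift cm [-0.11 -0.11  0.96]
inner +x rim (home: x=-6): y,x [[179.3, -16.4], [175.0, -15.8], [170.6, -15.4], [166.2, -15.0], [161.8, -15.0], [157.4, -14.9], [152.9, -15.1], [148.5, -14.9], [144.2, -14.3]]
+y end edge (home 180): x,y -23.8 194.5
+y end edge (home 180): x,y -53.0 192.7
+y end edge (home 180): x,y -86.4 191.0
```

Call:
{"method": "drive_tool", "body": {
  "deltas": [
    [[0, -0.8, 0], [0, 0, -0.6], 0],
    [[0, 0, 0], [0, 1, -0.6], 0],
    [[0, 0, 0], [0, 1, 0], 0],
    [[0, 0, 0], [0, 0.5, 0], 0],
    [[0, 0, 0], [0, 0, 0.6], 0],
    [[0, 0, 0], [-0.1, 0, 0.6], 0],
    [[0, 0, 0], [-0.1, 0, 0.3], 0],
    [[0, 0, 0], [-0.1, 0, 0.2], 0],
    [[0, 0, 0], [-0.1, 0, 0.2], 0],
    [[0, 0, 0], [-0.1, 0, 0.2], 0],
    [[0, 0, 0], [0, 0, 0.2], 0],
    [[0, 0, 0], [0, 0, 0], 0]
  ]
}}

```text
clock: 16.28
tool_pos: [0.5103, -0.0899, 0.03]
eef_rot: [0.043, 0.708, -0.043, 0.703]
contact_force: [-15.3, 7.9, -2.9]
opening: 0.001
```

```bash
python3 - <<'E'
from h import *
plan([*W(-110-10,160),.028],90-7.18); inner()
E
```

```text
t 16.28 pos [ 0.5103 -0.0899  0.03  ] F [-15.3   7.9  -2.9] M [1.84 3.4  0.05] open 0.001 q7 0.8
turn deg [ 0.15 -0.39  0.01] then shift cm [ 0.2  -0.21  0.19]
inner +x rim (home: x=-6): y,x [[180.3, -7.5], [175.9, -6.9]]
+y end edge (home 180): x,y -23.2 189.0
```

Call:
{"method": "drive_tool", "body": {
  "deltas": [
    [[0, 0, 0], [0, 0, -1], 0],
    [[0, 0, 0], [-2, 0, -2], 0],
    [[0, 0, 0], [-3, 0, -1], 0],
    [[7, 0, 0], [-3, 0, 0], 0],
    [[7, 0, 0], [-1, 0, 0], 0],
    [[7, 0, 0], [0, 0, 0], 0],
    [[7, 0, 0], [0, 0, 0], 0],
    [[7, 0, 0], [0, 0, 0], 0],
    [[7, 0, 0], [0, 0, 0], 0],
    [[7, 0, 0], [0, 0, 0], 0],
    [[7, 0, 0], [0, 0, 0], 0],
    [[7, 0, 0], [0, 0, 0], 0]
  ]
}}

```text
clock: 17.33
tool_pos: [0.4805, -0.0878, 0.122]
eef_rot: [0.411, 0.573, -0.406, 0.582]
contact_force: [-0.3, -0.2, 0.3]
opening: 0.011
```

Call:
{"method": "drive_tool", "body": {
  "deltas": [
    [[7, 0, 0], [0, 0, 0], 0],
    [[7, 0, 0], [0, 0, 0], 0],
    [[7, 0, 0], [0, 0, 0], 0],
    [[6, 0, 0], [0, 0, 0], 0],
    [[0, 0, 0], [0, 0, 0], 0]
  ]
}}

```text
clock: 17.75
tool_pos: [0.4804, -0.0875, 0.1219]
eef_rot: [0.534, 0.464, -0.527, 0.471]
contact_force: [0.4, -0.1, -0.3]
opening: 0.004
```

```bash
python3 - <<'E'
from h import *
plan([*W(-50,218),.03],-7.18); inner(range(368,420,4))
E
```

```text
t 17.75 pos [ 0.4804 -0.0875  0.1219] F [ 0.4 -0.1 -0.3] M [-0.09  0.12  0.03] open 0.004 q7 -0.09
turn deg [-0.13 -0.02 -0.8 ] then shift cm [ 9.19 10.19 -5.72]
inner +x rim (home: x=-6): y,x [[175.9, -7.1]]
+y end edge (home 180): x,y -23.2 189.0
+y end edge (home 180): x,y -52.6 189.3
+y end edge (home 180): x,y -86.2 189.1
```

Call:
{"method": "drive_tool", "body": {
  "deltas": [
    [[0, 0, -0.8], [0, 0, -3], 0],
    [[0, 0, 0], [0, 0, -2.7], 0],
    [[0, 0, 0], [0, 3, 0], 0],
    [[0, 0, 0], [0, 3, 0], 0],
    [[0, 0, 0], [0, 3, 0], 0],
    [[0, 0, 0], [0, 1.2, 0], 0],
    [[0, 0, 0], [2, 0, 0], 0],
    [[0, 0, 0], [3, 0, 0], 0],
    [[0, 0, 0], [2.5, 0, 0], 0],
    [[0, 0, 0], [1.5, 0, 0], 0],
    [[0, 0, 0], [0.2, 0, 0], 0],
    [[0, 0, 0], [0, 0, 0], 0]
  ]
}}

```text
clock: 18.8
tool_pos: [0.5868, -0.0431, 0.0287]
eef_rot: [-0.529, -0.469, 0.53, -0.467]
contact_force: [0.3, -0.1, 0.7]
opening: 0.005
```

```bash
python3 - <<'E'
from h import *
plan([*W(-50,190),.03],-7.18)
E
```

```text
t 18.8 pos [ 0.5868 -0.0431  0.0287] F [ 0.3 -0.1  0.7] M [-0.04  0.09  0.04] open 0.005 q7 -0.14
turn deg [ 0.16 -0.02  0.2 ] then shift cm [-0.13  0.18  2.81]
```

Call:
{"method": "drive_tool", "body": {
  "deltas": [
    [[0, 0, 0], [0, 0.2, 0.5], 0],
    [[0, 0, 0], [0, 0, 0.6], 0],
    [[0, 0, 0], [0, 0, 0.4], 0],
    [[0, 0, 0], [0, 0, 0.3], 0],
    [[0, 0, 0], [0, 0, 0.3], 0],
    [[0, 0, 0], [0, 0, 0.3], 0],
    [[0, 0, 0], [0, 0, 0.2], 0],
    [[0, 0, 0], [0, 0, 0.2], 0],
    [[0, 0, 0], [0, 0, 0.1], 0],
    [[0, 0, 0], [0, 0, 0], 0]
  ]
}}

```text
clock: 19.63
tool_pos: [0.5869, -0.0674, 0.0304]
eef_rot: [0.531, 0.47, -0.528, 0.468]
contact_force: [-0.1, 6.7, 6.6]
opening: 0.004
```

```bash
python3 - <<'E'
from h import *
plan([*W(-50,190),.03],-7.18); inner(range(366,430,4))
E
```

```text
t 19.63 pos [ 0.5869 -0.0674  0.0304] F [-0.1  6.7  6.6] M [ 1.47 -0.02 -0.06] open 0.004 q7 -0.11
turn deg [ 0.27 -0.33 -0.02] then shift cm [ 0.04 -0.13  0.4 ]
inner +x rim (home: x=-6): y,x []
```

Call:
{"method": "drive_tool", "body": {
  "deltas": [
    [[0, 0, 0], [-0.1, 0, 0.1], 0],
    [[0, 0, 0], [-0.1, 0, 0.2], 0],
    [[0, 0, 0], [-0.1, 0, 0.2], 0],
    [[0, 0, 0], [-0.1, 0, 0.2], 0],
    [[0, 0, 0], [0, 0, 0.2], 0],
    [[0, 0, 0], [0, 0, 0.1], 0],
    [[0, 0, 0], [0, 0, 0], 0]
  ]
}}

```text
clock: 20.27
tool_pos: [0.5867, -0.0686, 0.0332]
eef_rot: [0.532, 0.474, -0.524, 0.467]
contact_force: [2.7, 21.8, -3.7]
opening: 0.001
```

```bash
python3 - <<'E'
from h import *
plan([*W(-50,190),.03],-7.18); inner(range(366,430,4))
E
```

```text
t 20.27 pos [ 0.5867 -0.0686  0.0332] F [ 2.7 21.8 -3.7] M [ 4.36 -0.67 -0.17] open 0.001 q7 -0.1
turn deg [ 0.6  -0.92  0.  ] then shift cm [ 0.32 -0.12  0.28]
inner +x rim (home: x=-6): y,x []
```

Call:
{"method": "drive_tool", "body": {
  "deltas": [
    [[0, 0, 0], [0, 0, -1], 0],
    [[0, 0, 0], [0, 0, -2], 0],
    [[0, 0.9, 0], [-2, 0, -1], 0],
    [[0, 0, 0], [-4, 0, 0], 0],
    [[0, 0, 0], [-4, 0, 0], 0],
    [[0, 0, 0], [-1, 0, -3], 0],
    [[0, 0, 0], [0, 0, -4], 0],
    [[0, 0, 0], [0, 0, -4], 0],
    [[0, 0, 0], [0, 0, -4], 0],
    [[0, 0, 0], [0, 0, -2], 0],
    [[0, 0, 0], [0, 0, 0], 0]
  ]
}}

```text
clock: 21.23
tool_pos: [0.6101, 0.1336, 0.1465]
eef_rot: [0.533, 0.476, -0.522, 0.465]
contact_force: [-0.4, 0.6, 0.4]
opening: 0.004
```

```bash
python3 - <<'E'
from h import *
plan([*W(11,191),.03],-7.18); inner(range(366,430,4))
p=r.snapshot("top")
cv2.imwrite("pics/c7.png",cv2.resize(cv2.convertScaleAbs(p["color"][175:295,310:470,::-1],alpha=1.7),None,fx=5,fy=5,interpolation=cv2.INTER_CUBIC))
E
```

```text
t 21.23 pos [0.6101 0.1336 0.1465] F [-0.4  0.6  0.4] M [-0.01  0.05  0.04] open 0.004 q7 -0.36
turn deg [ 0.64 -1.23  0.07] then shift cm [11.65  6.18 20.53]
inner +x rim (home: x=-6): y,x []
+y end edge (home 180): x,y -22.6 184.6
```

View pics/c7.png

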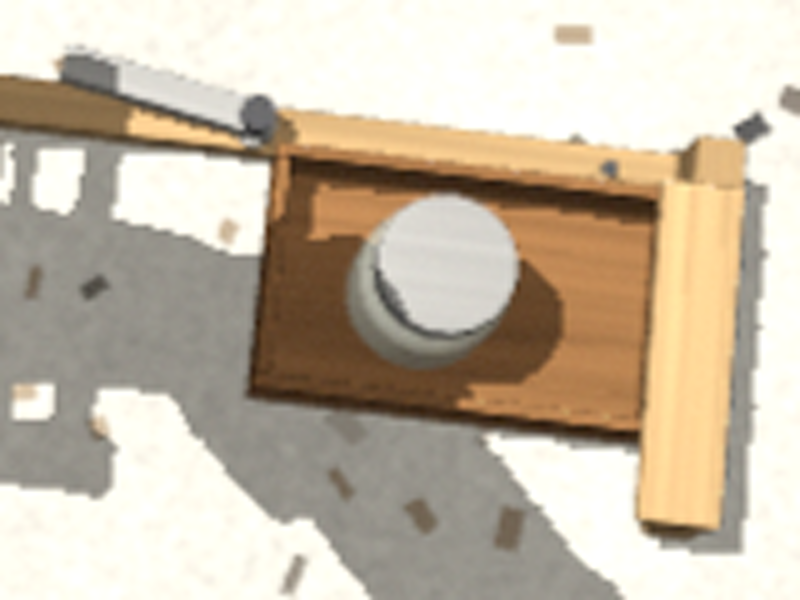

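```bash
python3 - <<'E'
from h import *
p=r.snapshot("top");F=lambda u,v:(310+u/5,175+v/5)
def S(n,z,*uv):
    for q in uv:
        c=on(p,F(*q),z)[:2]; print(n,q,(1000*(c-O)@HX).round(1),(1000*(c-O)@HY).round(1))
S("lip y=14",.054,(660,190),(650,310),(638,480)); S("stop outer end x=-150",.054,(640,522))
S("stop back y=-22",.054,(743,190),(720,528))
S("tray +y",.04,(272,152),(262,260),(250,393)); S("tray -x side x=-110",.04,(250,393),(440,418),(600,437))
S("tray +x rim",.04,(274,149),(400,165),(560,184)); S("rail back x=22",.018,(300,108),(660,152)); S("pin 11,191",.043,(260,112))
im=cv2.GaussianBlur(p["color"],(0,0),.5).astype(int)
for u in (370,380,395,415,430):print(u,im[198:218,u].tolist()[::1] if 0 else im[198:218,u,0].tolist())
for v in (215,235,245):print(v,im[v,355:372,0].tolist(),im[v,430:462,0].tolist())
E
```

```text
lip y=14 (660, 190) -7.8 15.8
lip y=14 (650, 310) -61.2 16.2
lip y=14 (638, 480) -135.2 15.8
stop outer end x=-150 (640, 522) -152.9 13.6
stop back y=-22 (743, 190) -3.5 -20.1
stop back y=-22 (720, 528) -151.4 -20.3
tray +y (272, 152) -7.5 183.8
tray +y (262, 260) -56.4 183.2
tray +y (250, 393) -115.5 182.3
tray -x side x=-110 (250, 393) -115.5 182.3
tray -x side x=-110 (440, 418) -116.5 99.6
tray -x side x=-110 (600, 437) -116.5 30.2
tray +x rim (274, 149) -6.0 183.1
tray +x rim (400, 165) -6.6 127.2
tray +x rim (560, 184) -6.6 56.4
rail back x=22 (300, 108) 20.2 171.7
rail back x=22 (660, 152) 19.5 8.5
pin 11,191 (260, 112) 9.1 191.1
370 [133, 134, 137, 139, 143, 140, 113, 98, 59, 38, 37, 43, 56, 60, 60, 61, 63, 65, 65, 63]
380 [130, 134, 136, 137, 141, 146, 140, 113, 100, 74, 39, 36, 41, 56, 79, 110, 112, 113, 117, 119]
395 [152, 147, 138, 139, 137, 138, 142, 145, 138, 112, 98, 57, 38, 36, 43, 71, 107, 125, 127, 129]
415 [158, 159, 158, 150, 136, 143, 142, 138, 139, 143, 137, 113, 107, 88, 42, 35, 40, 52, 78, 108]
430 [158, 158, 159, 158, 155, 146, 139, 144, 138, 119, 94, 103, 121, 115, 104, 69, 38, 34, 40, 53]
215 [150, 149, 150, 151, 152, 153, 154, 144, 108, 86, 109, 97, 69, 65, 65, 65, 66] [34, 34, 33, 33, 33, 34, 35, 37, 37, 39, 44, 76, 121, 148, 155, 156, 156, 153, 148, 151, 155, 156, 156, 153, 148, 144, 147, 146, 129, 94, 90, 91]
235 [87, 88, 87, 88, 88, 78, 52, 44, 56, 57, 54, 57, 57, 57, 57, 57, 57] [110, 110, 110, 110, 110, 110, 110, 109, 102, 84, 106, 143, 151, 155, 156, 157, 155, 152, 153, 155, 155, 154, 154, 153, 148, 146, 133, 100, 91, 89, 92, 118]
245 [85, 84, 84, 85, 75, 45, 42, 54, 57, 57, 62, 62, 61, 60, 60, 60, 60] [110, 109, 109, 109, 109, 109, 107, 102, 89, 101, 138, 150, 153, 156, 157, 155, 152, 151, 154, 154, 154, 154, 153, 149, 145, 142, 121, 92, 89, 91, 93, 121]
```

Call:
{"method": "drive_tool", "body": {
  "deltas": [
    [[0, -1.2, 0], [0, -3.5, 1.5], 0],
    [[0, 0, 0], [0, -3.5, 1.5], 0],
    [[0, 0, 0], [0, -3.5, 1.5], 0],
    [[-7, 0, 0], [0, 0, 0], 0],
    [[-7, 0, 0], [0, 0, 0], 0],
    [[-7, 0, 0], [0, 0, 0], 0],
    [[-7, 0, 0], [0, 0, 0], 0],
    [[-7, 0, 0], [0, 0, 0], 0],
    [[-7, 0, 0], [0, 0, 0], 0],
    [[-7, 0, 0], [0, 0, 0], 0],
    [[-7, 0, 0], [0, 0, 0], 0],
    [[-7, 0, 0], [0, 0, 0], 0]
  ]
}}

```text
clock: 22.38
tool_pos: [0.5005, 0.0905, 0.1463]
eef_rot: [0.204, 0.676, -0.209, 0.676]
contact_force: [0.3, -0.4, -0.5]
opening: 0.007
```

Call:
{"method": "drive_tool", "body": {
  "deltas": [
    [[-7, 0, 0], [0, 0, 0], 0],
    [[-7, 0, 0], [0, 0, 0], 0],
    [[-7, 0, 0], [0, 0, 0], 0],
    [[-6, 0, 0], [0, 0, 0], 0],
    [[0, 0, 0], [0, 0, 0], 0]
  ]
}}

```text
clock: 22.8
tool_pos: [0.5005, 0.0905, 0.1461]
eef_rot: [0.042, 0.707, -0.047, 0.705]
contact_force: [0.6, -0.9, 0.7]
opening: 0.011
```

```bash
python3 - <<'E'
from h import *
plan([*W(-145,95),.03],90-7.18)
E
```

```text
t 22.8 pos [0.5005 0.0905 0.1461] F [ 0.6 -0.9  0.7] M [-0.03  0.04  0.04] open 0.011 q7 0.63
turn deg [ 0.01 -0.12  0.39] then shift cm [ 11.61 -24.49   0.92]
```

Call:
{"method": "drive_tool", "body": {
  "deltas": [
    [[0, 0, 0.4], [0, -3.5, 0], 0],
    [[0, 0, 0], [0, -3.5, 0], 0],
    [[0, 0, 0], [0, -3.5, 0], 0],
    [[0, 0, 0], [0, -3.5, 0], 0],
    [[0, 0, 0], [0, -3.5, 0], 0],
    [[0, 0, 0], [0, -3.5, 0], 0],
    [[0, 0, 0], [0, -3.5, 0], 0],
    [[0, 0, 0], [3, 0, 0], 0],
    [[0, 0, 0], [3, 0, 0], 0],
    [[0, 0, 0], [3, 0, 0], 0],
    [[0, 0, 0], [2, 0, 0], 0],
    [[0, 0, 0], [0.5, 0, 0], 0]
  ]
}}

```text
clock: 23.8
tool_pos: [0.4679, -0.1507, 0.0286]
eef_rot: [0.045, 0.708, -0.045, 0.703]
contact_force: [-0.5, -0.2, -0.0]
opening: 0.002
```

```bash
python3 - <<'E'
from h import *
plan([*W(-122,95),.03],90-7.18)
E
```

```text
t 23.8 pos [ 0.4679 -0.1507  0.0286] F [-0.5 -0.2 -0. ] M [ 0.    0.04 -0.01] open 0.002 q7 0.87
turn deg [-0.16 -0.36 -0.01] then shift cm [-0.14 -0.15  3.43]
```

Call:
{"method": "drive_tool", "body": {
  "deltas": [
    [[0, 0, 0], [0, 0, 0.8], 0],
    [[0, 0, 0], [0, 0, 0.8], 0],
    [[0, 0, 0], [0, 0, 0.6], 0],
    [[0, 0, 0], [0, 0, 0.4], 0],
    [[0, 0, 0], [0, 0, 0.4], 0],
    [[0, 0, 0], [-0.1, 0, 0.3], 0],
    [[0, 0, 0], [-0.1, 0, 0.3], 0],
    [[0, 0, 0], [-0.1, 0, 0.2], 0],
    [[0, 0, 0], [-0.1, 0, 0.2], 0],
    [[0, 0, 0], [-0.1, 0, 0.2], 0],
    [[0, 0, 0], [0, 0, 0.1], 0],
    [[0, 0, 0], [0, 0, 0], 0]
  ]
}}

```text
clock: 24.8
tool_pos: [0.5022, -0.1539, 0.0341]
eef_rot: [0.044, 0.714, -0.044, 0.698]
contact_force: [-14.7, 4.2, -0.7]
opening: 0.006
```

```bash
python3 - <<'E'
from h import *
plan([*W(-122,95),.03],90-7.18)
E
```

```text
t 24.8 pos [ 0.5022 -0.1539  0.0341] F [-14.7   4.2  -0.7] M [ 0.81  2.91 -0.05] open 0.006 q7 0.94
turn deg [ 0.08 -1.26  0.04] then shift cm [ 0.41 -0.26 -0.01]
```

Call:
{"method": "drive_tool", "body": {
  "deltas": [
    [[0, -1.2, 0], [0, 0, -1.5], 0],
    [[0, 0, 0], [-2, 0, -2], 0],
    [[0, 0, 0], [-4, 0, 0], 0],
    [[0, 0, 0], [-4, 0, 0], 0],
    [[0, 0, 0], [-2, 3, 0], 0],
    [[0, 0, 0], [0, 4, 0], 0],
    [[0, 0, 0], [0, 4, 0], 0],
    [[0, 0, 0], [0, 4, 0], 0],
    [[7, 0, 0], [0, 0, 0], 0],
    [[7, 0, 0], [0, 0, 0], 0],
    [[7, 0, 0], [0, 0, 0], 0],
    [[7, 0, 0], [0, 0, 0], 0]
  ]
}}

```text
clock: 25.8
tool_pos: [0.4943, -0.0011, 0.1562]
eef_rot: [0.217, 0.667, -0.213, 0.68]
contact_force: [0.5, 0.2, -0.0]
opening: 0.007
```

Call:
{"method": "drive_tool", "body": {
  "deltas": [
    [[7, 0, 0], [0, 0, 0], 0],
    [[7, 0, 0], [0, 0, 0], 0],
    [[7, 0, 0], [0, 0, 0], 0],
    [[7, 0, 0], [0, 0, 0], 0],
    [[7, 0, 0], [0, 0, 0], 0],
    [[7, 0, 0], [0, 0, 0], 0],
    [[7, 0, 0], [0, 0, 0], 0],
    [[7, 0, 0], [0, 0, 0], 0],
    [[6, 0, 0], [0, 0, 0], 0],
    [[0, 0, 0], [0, 0, 0], 0]
  ]
}}

```text
clock: 26.63
tool_pos: [0.4943, -0.0012, 0.1561]
eef_rot: [0.536, 0.463, -0.525, 0.472]
contact_force: [0.6, 0.4, -0.9]
opening: 0.005
```

```bash
python3 - <<'E'
from h import *
plan([*W(66,241),.15],-7.18);plan([*W(66,241),.034],-7.18)
p=r.snapshot("top");im=p["color"].astype(int)
print("end edge row215",im[215,355:372,0].tolist(),"row245",im[245,355:372,0].tolist())
print("tip px pred at 1.74/1.8", [pix(p,[*W(11-90*np.cos(t),191+90*np.sin(t)),.036]).round(1) for t in(1.57,1.74,1.8,1.95)])
E
```

```text
t 26.63 pos [ 0.4943 -0.0012  0.1561] F [ 0.6  0.4 -0.9] M [-0.09  0.05  0.04] open 0.005 q7 -0.26
turn deg [-0.05 -0.11 -1.13] then shift cm [ 0.61 21.49  0.71]
t 26.63 pos [ 0.4943 -0.0012  0.1561] F [ 0.6  0.4 -0.9] M [-0.09  0.05  0.04] open 0.005 q7 -0.26
turn deg [-0.05 -0.11 -1.13] then shift cm [12.21 21.49  0.71]
end edge row215 [36, 33, 32, 33, 31, 33, 32, 31, 30, 28, 29, 27, 26, 26, 24, 23, 34] row245 [37, 39, 38, 39, 38, 39, 39, 39, 37, 38, 39, 38, 39, 38, 38, 38, 38]
tip px pred at 1.74/1.8 [array([321.5, 192.7]), array([322.9, 186.2]), array([323.7, 184. ]), array([326.1, 178.7])]
```

Call:
{"method": "drive_tool", "body": {
  "deltas": [
    [[0, 0, -1.1], [0, 3.5, 0], 0],
    [[0, 0, 0], [0, 3.5, 0], 0],
    [[0, 0, 0], [0, 3.5, 0], 0],
    [[0, 0, 0], [0, 3.5, 0], 0],
    [[0, 0, 0], [0, 3.5, 0], 0],
    [[0, 0, 0], [0, 4, 0.7], 0],
    [[0, 0, 0], [3, 0, 0], 0],
    [[0, 0, 0], [3, 0, 0], 0],
    [[0, 0, 0], [3, 0, 0], 0],
    [[0, 0, 0], [2, 0, 0], 0],
    [[0, 0, 0], [1, 0, 0], 0],
    [[0, 0, 0], [0, 0, 0], 0]
  ]
}}

```text
clock: 27.68
tool_pos: [0.7046, -0.0347, 0.0337]
eef_rot: [-0.529, -0.47, 0.53, -0.467]
contact_force: [-0.3, -0.7, -0.1]
opening: 0.01
```

```bash
python3 - <<'E'
from h import *
plan([*W(22,255),.034],-7.18)
plan([*W(-6.6,253.5),.034],-7.18)
E
```

```text
t 27.68 pos [ 0.7046 -0.0347  0.0337] F [-0.3 -0.7 -0.1] M [-0.05  0.06 -0.03] open 0.01 q7 -0.17
turn deg [ 0.19 -0.09  0.3 ] then shift cm [-0.03 -4.2  -1.38]
t 27.68 pos [ 0.7046 -0.0347  0.0337] F [-0.3 -0.7 -0.1] M [-0.05  0.06 -0.03] open 0.01 q7 -0.17
turn deg [ 0.19 -0.09  0.3 ] then shift cm [-0.03 -7.06 -1.23]
```

Call:
{"method": "drive_tool", "body": {
  "deltas": [
    [[0, 0, 0], [0, -0.8, -0.3], 0],
    [[0, 0, 0], [0, -0.9, -0.3], 0],
    [[0, 0, 0], [0, -0.9, -0.3], 0],
    [[0, 0, 0], [0, -0.9, -0.3], 0],
    [[0, 0, 0], [0, -0.9, -0.2], 0],
    [[0, 0, 0], [0, -0.9, 0], 0],
    [[0, 0, 0], [0, -0.9, 0], 0],
    [[0, 0, 0], [0, -0.9, 0.2], 0],
    [[0, 0, 0], [0, -0.9, 0.4], 0],
    [[0, 0, 0], [0, -0.9, 0.5], 0],
    [[0, 0, 0], [0, -0.7, 0.5], 0],
    [[0, 0, 0], [0, 0, 0], 0]
  ]
}}

```text
clock: 28.68
tool_pos: [0.6109, -0.0262, 0.038]
eef_rot: [0.531, 0.468, -0.53, 0.468]
contact_force: [-0.0, -0.4, 0.7]
opening: 0.008
```

```bash
python3 - <<'E'
from h import *
plan([*W(-49,209),.034],-7.18)
E
```

```text
t 28.68 pos [ 0.6109 -0.0262  0.038 ] F [-0.  -0.4  0.7] M [-0.14  0.08 -0.  ] open 0.008 q7 -0.2
turn deg [ 0.06 -0.07 -0.06] then shift cm [ 0.4  -1.9   2.89]
```

Call:
{"method": "drive_tool", "body": {
  "deltas": [
    [[0, 0, 0], [0.1, -0.5, 0.4], 0],
    [[0, 0, 0], [0.1, -0.5, 0.5], 0],
    [[0, 0, 0], [0.1, -0.4, 0.6], 0],
    [[0, 0, 0], [0.1, -0.4, 0.6], 0],
    [[0, 0, 0], [0, 0, 0.5], 0],
    [[0, 0, 0], [0, 0, 0.3], 0],
    [[0, 0, 0], [0, 0, 0.2], 0],
    [[0, 0, 0], [0, 0, 0], 0]
  ]
}}

```text
clock: 29.35
tool_pos: [0.5883, -0.0496, 0.032]
eef_rot: [0.53, 0.471, -0.528, 0.466]
contact_force: [-1.2, 8.3, 0.8]
opening: 0.009
```

```bash
python3 - <<'E'
from h import *
plan([*W(-49,209),.034],-7.18)
E
```

```text
t 29.35 pos [ 0.5883 -0.0496  0.032 ] F [-1.2  8.3  0.8] M [ 1.52  0.4  -0.06] open 0.009 q7 -0.17
turn deg [ 0.22 -0.39  0.2 ] then shift cm [-0.2   0.06  0.29]
```

Call:
{"method": "drive_tool", "body": {
  "deltas": [
    [[0, 0, 0], [0, 0, 0.2], 0],
    [[0, 0, 0], [0, 0, 0.2], 0],
    [[0, 0, 0], [0, 0, 0], 0]
  ]
}}

```text
clock: 29.6
tool_pos: [0.5883, -0.0498, 0.032]
eef_rot: [0.531, 0.473, -0.527, 0.466]
contact_force: [-0.9, 14.6, 2.0]
opening: 0.008
```

Call:
{"method": "drive_tool", "body": {
  "deltas": [
    [[0, 0, 0], [0, 0, -1], 0],
    [[0, 0, 0], [0, 0, -2], 0],
    [[0, 0.4, 0], [-2, 0, -2], 0],
    [[0, 0, 0], [-4, 0, 0], 0],
    [[0, 0, 0], [-4, 0, 0], 0],
    [[0, 0, 0], [-4, -2, -3], 0],
    [[0, 0, 0], [0, -2, -3.5], 0],
    [[0, 0, 0], [0, -2, -3.5], 0],
    [[0, 0, 0], [0, -2, -3.5], 0],
    [[0, 0, 0], [0, -2, -3.5], 0],
    [[0, 0, 0], [0, -2, -3.5], 0],
    [[0, 0, 0], [0, 0, 0], 0]
  ]
}}

```text
clock: 30.6
tool_pos: [0.5005, 0.2122, 0.165]
eef_rot: [0.53, 0.476, -0.524, 0.467]
contact_force: [0.6, 1.0, 0.6]
opening: 0.005
```

```bash
python3 - <<'E'
from h import *
plan([*W(-49,209),.034],-7.18)
p=r.snapshot("top");q=r.snapshot("side")
a=cv2.resize(p["color"][175:295,250:470],(800,436),interpolation=cv2.INTER_CUBIC)
b=cv2.resize(q["color"],(213,160));c=cv2.resize(p["color"],(213,160));d=cv2.resize(q["color"][200:400,230:430],(374,160))
cv2.imwrite("pics/fin.png",cv2.convertScaleAbs(np.vstack([a,np.hstack([b,c,d])])[...,::-1],alpha=1.6))
E
```

```text
t 30.6 pos [0.5005 0.2122 0.165 ] F [0.6 1.  0.6] M [-0.02  0.09  0.03] open 0.005 q7 -0.55
turn deg [ 0.88 -0.82  0.23] then shift cm [13.1  12.04 25.17]
```

View pics/fin.png

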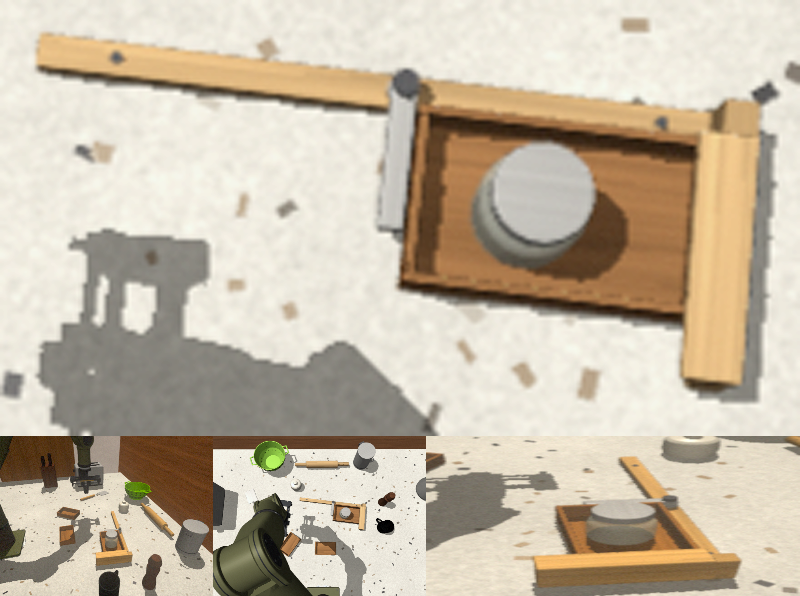

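```bash
python3 - <<'E'
from h import *
p=r.snapshot("top");inner(range(368,440,6))
im=cv2.GaussianBlur(p["color"],(0,0),.5).astype(int);d=im[...,0]-im[...,2]
for v in (205,212,219,226,233,240,247): print(v,d[v,350:376].tolist())
P=lambda x,y,z:pix(p,[*W(x,y),z]).round(1).tolist()
for x in(-10,-60,-105):print("home rim/foot end",x,P(x,180,.04),P(x,180,0),"bar +y side top",P(x,199,.036),"bar -y side",P(x,183,.036))
g=cv2.cvtColor(p["color"],cv2.COLOR_RGB2HSV);m=((g[...,1]<25)&(g[...,2]>75)&(g[...,2]<130)).astype(np.uint8);print("tip pred",P(-79,191,.036))
for v in (205,215,225,233): print(v,im[v,350:372,0].tolist())
E
```

```text
inner +x rim (home: x=-6): y,x []
+y end edge (home 180): x,y -22.6 184.2
+y end edge (home 180): x,y -52.0 183.9
+y end edge (home 180): x,y -85.6 184.3
205 [13, 14, 15, 18, 19, 18, 14, 8, 6, 5, 6, 6, 6, 7, 17, 42, 57, 56, 53, 53, 53, 54, 56, 57, 56, 57]
212 [9, 10, 9, 10, 10, 9, 5, 6, 6, 5, 5, 5, 5, 8, 37, 55, 57, 50, 36, 33, 34, 34, 35, 46, 56, 55]
219 [10, 10, 10, 12, 15, 12, 6, 5, 6, 5, 5, 6, 8, 29, 49, 59, 51, 35, 34, 35, 34, 36, 46, 59, 60, 61]
226 [10, 10, 10, 9, 8, 6, 6, 5, 6, 6, 6, 7, 19, 46, 60, 53, 36, 35, 36, 36, 35, 38, 50, 60, 62, 61]
233 [9, 10, 10, 8, 5, 5, 6, 5, 5, 5, 6, 13, 43, 60, 53, 41, 36, 34, 33, 33, 34, 46, 58, 60, 60, 59]
240 [10, 10, 10, 10, 10, 10, 9, 9, 8, 6, 11, 36, 53, 58, 52, 34, 32, 32, 32, 33, 45, 56, 58, 58, 57, 57]
247 [9, 10, 10, 9, 9, 10, 10, 9, 9, 14, 32, 41, 49, 50, 35, 36, 36, 36, 38, 49, 61, 62, 63, 63, 62, 62]
home rim/foot end -10 [366.0, 206.7] [364.2, 211.0] bar +y side top [357.3, 206.1] bar -y side [364.5, 207.0]
home rim/foot end -60 [363.7, 228.8] [361.9, 232.3] bar +y side top [354.9, 228.1] bar -y side [362.1, 229.0]
home rim/foot end -105 [361.6, 249.0] [359.9, 251.8] bar +y side top [352.7, 248.2] bar -y side [360.0, 249.1]
tip pred [357.6, 237.0]
205 [84, 63, 60, 61, 62, 63, 77, 108, 128, 128, 127, 126, 126, 110, 70, 80, 101, 98, 93, 94, 95, 97]
215 [149, 147, 147, 147, 146, 134, 118, 128, 128, 126, 125, 125, 106, 56, 74, 104, 92, 65, 61, 61, 61, 63]
225 [149, 150, 150, 145, 131, 120, 128, 127, 125, 124, 124, 104, 50, 74, 103, 91, 63, 60, 60, 60, 62, 79]
233 [149, 148, 145, 129, 110, 127, 127, 125, 124, 125, 108, 60, 78, 107, 93, 68, 59, 59, 58, 58, 59, 79]
```

```bash
python3 -c "
from plant import r
print(r.finish_job())"
```

```text
the job is handed in; nothing more can be done
None
```

The largest tray is home in the holder with the jar standing on it, and the steel catch is shut across its +y end. I handed the job in at about 31 s. `finish_job` gave no verdict, so this rests on my own checks.

**What I did:** I gripped the tray's wall and slid it most of the way. It turned about 3–4° in the grip, so I let go and straightened it by pressing its side with closed fingers. I then pushed it under the lip to the end stop and pressed the side once more. Only after that did I swing the catch shut from behind.

**Last checks:**
- **End stop:** with a push of about 22 N the tray barely moved, so it is against the stop.
- **Rail:** pressing the side at two points about 65 mm apart, with about 15 N each time, gave the same side position to within 0.1 mm, so it lies flush and parallel.
- **Catch:** it held at its shut position under about 15 N. In the final top view the bar is parallel to the tray's end, at the slope predicted for shut.
- **Bystanders:** the mug, salt pot and pepper mill look undisturbed. The arm hides part of the final view, so I did not check the spatula closely, but nothing went near it.

**What disagreed:**
- The raw top-view numbers put the tray's end about 4 mm short of home. The rim edge itself read about 2 mm off, and the holder's lip and the catch bar showed nearly the same offset, so I took that as camera bias.
- My check of the inner edge of the rail-side rim found no points in the final picture. Flushness therefore rests on the press readings and the earlier image.

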